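Knock home the lock pin of the pine cabinet

TASK

Lock the little pine cabinet: take the mallet from its cork block and knock the red-headed sprung pin on the cabinet's sloping roof fully home with a brisk blow or two (not a slow push), the mallet tilted so that its face meets the pin squarely. Then stand the mallet back upright on its cork block and let go. Touch the cabinet only with the mallet, never let the mallet down on the glass, and leave the other things where they are.

Things in the scene. Friction and masses are not known exactly. Their poses are not given: they have to be found in the camera images.
- pin_top (a point): centre of the top face of the lock pin: red round head 28 mm across, 12 mm thick, on a 16 mm steel shaft, in a brass collar mid-slope of the cabinet's roof. z: outwards along the pin, square to the slope (30 degrees from vertical, leaning to the cabinet's front); x: up the slope, to the cabinet's back; y: level, along its width. Moves with the pin.
- pin (a joint): how far the pin is driven in, m: 0 fully out (top face 25 mm above the slope), 0.022 the end stop (top face 3 mm above the slope). A spring pushes back with up to 2 N, and the tight collar's friction (5 N) keeps the pin where it is left; driving takes 5 to 8 N.
- cabinet: fixed pine cabinet, closed sliding door in front. 180 deep (x) x 240 wide (y) x 199 mm high; front wall 130 mm high, from its top edge the roof slopes up at 30 degrees to x = +30 mm; the last 60 mm are flat. Origin: centre of the underside, x to the back, front faces -x. The pin's collar is at x = -30, y = 0, z = 165 mm.
- mallet: loose 250 g mallet, standing on its head on the cork block. Head: cylinder 52 mm across, 80 mm high, black rubber faces, orange middle. Origin: centre of the lower (striking) face; z up along the head. Wooden handle level, out of the head's side to -x: 24 wide (y) x 22 mm high (z), axis 40 mm above the face, to x = -122 mm.
- mallet_grip (a point): point on the handle's axis to grip, 57 mm from the head's axis (x = -57, z = 40 mm in the mallet's frame); axes as the mallet's.
- mallet_head (a point): centre of the mallet's head, 40 mm above its face.
- block: fixed cork block, 70 x 70 x 45 mm high. Origin: centre of its underside.
- dish: loose empty white ceramic incense dish, 100 mm across, 22 mm high. Origin: centre of its underside.
- controller: loose green plastic game controller, about 100 x 150 x 46 mm high. Origin: centre of its underside.
- case: loose black earbud case, 60 x 75 x 30 mm high. Origin: centre of its underside.
There are look-alikes about, which are no part of the job. There is more than one size of the block; the one meant has the size given above.

How it is judged:
By the outcome, as a careful person would: the job done as asked, in the order asked, and still so for the second after the job is handed in, with the robot touching nothing.
It also fails if it takes over 50 s, if anything falls off the work surface, if the arm or the gripper's body presses on something with over 40 N, if the wrist force passes 120 N, or if a joint passes its speed limit or range.

ROBOT

A 6-joint arm with a two-finger parallel gripper is mounted at the origin on the work surface. World frame = base frame: x ahead of the robot, y to its left, z up, the work surface at z = 0. Lengths are in m, angles in rad, forces in N, time in s.
With the tool pointing down it reaches from about 0.3 to 0.875 m from the base axis. Payload 6.4 kg.
Tool frame: the origin (TCP) lies midway between the tips of the shut fingers; the grasp point (between the pads) lies 19 mm behind it; z points along the fingers, y is the line along which they close (so a half turn about z gives the same grasp; the last joint's range is limited). The gripper opens to 85 mm and grips with 20 to 120 N. Pads are 22 mm wide; open, the fingers measure 114 mm over their backs; the gripper's body (76 mm by 85 mm) begins 54 mm behind the grasp point. The pads swing forward as they close: fully open they stand 13 mm farther back than shut.
Start: joints at [0.943, 0.181, 1.607, -0, 1.354, -0.206], TCP at [0.235, 0.525, 0.231] pointing down, gripper open.
Joint ranges: [-2.99, 2.99], [-0.89, 2.07], [0.3, 2.58], [-1.14, 4.28], [0, 2.63], [-3.12, 3.12]. Speed limits (rad/s): [2.57, 2.57, 3.01, 3.14, 3.14, 3.14].

INTERFACE

Orientations are given as a unit quaternion [w, x, y, z].
In Python, from bench import sensors, vision, ctrl gives the robot as it stands.
- The arm moves only by the tool carry_out, never from a script. Its argument "deltas" is text: rows parted by semicolons, each of 7 numbers parted by spaces: the shift along the tool's x, y, z in mm, then the turn, a rotation vector about the tool's x, y, z in rad, then the closure, from 0 (fully open) to 1 (shut). In form: tx ty tz ax ay az claw; .... A call has 1 to 12 rows; each row is the pose to reach, as a shift and turn from the pose commanded when the call began, along the tool's axes at that moment; what a row does not reach only later rows make up. A row lasts 1/8 s, in which the tool goes at most 62.5 mm and 10.7 degrees, less where a joint would pass 70% of its speed; a pose out of reach is approached as far as the arm can. A call with a gripper value outside its range is refused whole. The fingers move at their own pace and stop on an object; the grip force is fixed at half the most. Time passes only in rows, so rows that repeat a pose let the fingers close. It gives the time, the measured TCP pose, the force, the opening and the grip force at its end, in the units of the state.
- sensors.get_obs(): the state, without advancing time (a new reading comes with each control period).
- vision.camera(name): name is "side" or "top"; returns the picture (400x640x3 uint8, blue, green, red); there is no depth.
- vision.camera_model(name): a dict with "K" (3x3 intrinsics, pixels), "extrinsics" (4x4, takes a point from world to camera coordinates). Camera axes: x right, y down, z forward; pixel columns grow to the right and rows downward; lengths in m; the calibration is good to about 2 mm. A picture is of the moment at which its call begins. camera_model takes no time and is no camera call.
- ctrl.hand_in(): hands the job in; it is judged then, once.
The state is a dict: "time_s": time; "q": joint angles; "dq": joint speeds; "joint_efforts": joint torques, N m; "eef_pos": TCP position; "eef_rot": TCP orientation; "wrist_force": force on the tool from outside, world axes, zero at the start; "torque": the same for the moment, N m; "opening": opening from 0.0 (shut) to 1.0 (fully open); "grasp_force": force on a finger pad.
Only numpy, scipy, OpenCV 4.12 (cv2) and the standard library are available. Lean on these libraries where they do the work, as an engineer would, in place of code of your own. Each camera call takes 0.05 s, during which the arm holds its last target. There are 200 camera calls.

## Working session

There is one attempt and no reset: what is moved stays moved. The work goes in short steps, Python scripts to look and compute and a tool call to move; the robot and the scene stay as the last step left them, time stands still between calls to the robot, and variables do not carry over. Pictures are saved under pics/ and viewed, at most 10 in all, crops included, and the job is handed in when it is done.

Besides the shell and the picture viewer there is one more tool, called after "Request:" as name(argument=value, ...), one argument or row to a line, values as JSON. carry_out: Moves the arm, as the interface text tells. Its arguments: {"type":"object","properties":{"deltas":{"type":"string"}},"required":["deltas"]}

```bash
mkdir -p pics
python3 - <<'E'
from bench import sensors, vision, ctrl
import cv2, numpy as np
for n in ("side","top"):
    cv2.imwrite(f"pics/{n}0.png",vision.camera(n)); m=vision.camera_model(n); print(n,np.round(m["K"],1).tolist(),np.round(m["extrinsics"],4).tolist())
o=sensors.get_obs(); print(o)
E
```

```text
side [[426.7, 0.0, 324.1], [0.0, 426.7, 200.6], [0.0, 0.0, 1.0]] [[0.7806, -0.6248, -0.019, -0.4317], [-0.356, -0.4193, -0.8352, 0.3073], [0.5138, 0.6586, -0.5497, 0.9331], [0.0, 0.0, 0.0, 1.0]]
top [[516.1, 0.0, 323.4], [0.0, 516.1, 209.3], [0.0, 0.0, 1.0]] [[-0.0049, -1.0, 0.0002, 0.0124], [-0.9804, 0.0048, -0.1967, 0.5863], [0.1967, -0.0012, -0.9805, 1.4622], [0.0, 0.0, 0.0, 1.0]]
{'time_s': 0.1, 'q': array([ 9.42697780e-01,  1.81450709e-01,  1.60791091e+00, -6.36920294e-06,
        1.35379162e+00, -2.06321195e-01]), 'dq': array([ 0.00166222, -0.00190756, -0.00340242,  0.0014937 ,  0.0017586 ,
       -0.00077291]), 'joint_efforts': array([-3.49499878e-04, -4.45879626e+01, -3.52240419e+01, -2.72740472e-04,
        4.05054292e-03, -5.09867596e-05]), 'eef_pos': array([0.23509535, 0.52420139, 0.23048186]), 'eef_rot': array([-3.13340962e-04,  2.09328233e-01,  9.77845122e-01, -7.14622139e-04]), 'wrist_force': array([ 0.43375133, -0.8196899 ,  0.57478571]), 'torque': array([ 0.02053714,  0.0332917 , -0.01019542]), 'grasp_force': 0.0, 'opening': 1.0010257844973687}
```

View pics/side0.png

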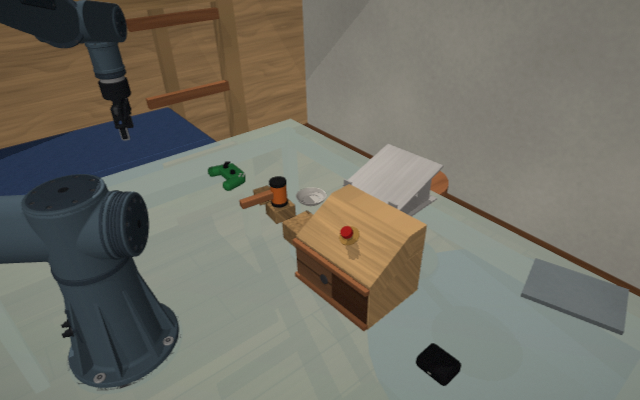

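View pics/top0.png

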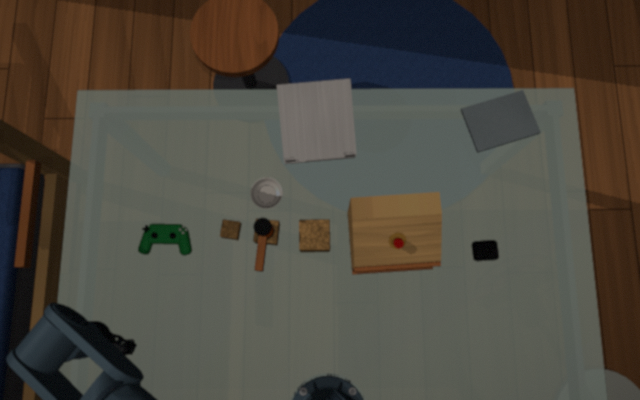

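The side view shows the mallet head at about (279,190), its handle end at (242,202) and the pin at (347,232). The top view shows the mallet head at (263,227), the handle end at (259,270), the pin at (398,243) and the cabinet roof spanning about (349–441, 193–270).

```bash
cat > h.py <<'E'
import cv2, numpy as np
from bench import sensors, vision
def ray(n,uv):
    m=vision.camera_model(n);E=np.array(m["extrinsics"]);R=E[:3,:3]
    d=R.T@np.linalg.inv(m["K"])@np.array([uv[0],uv[1],1.]); return -R.T@E[:3,3],d/np.linalg.norm(d)
def plane(n,uv,z):
    c,d=ray(n,uv); return c+d*(z-c[2])/d[2]
def tri(a,b):
    A=np.zeros((3,3));y=np.zeros(3)
    for n,uv in(("side",a),("top",b)):
        c,d=ray(n,uv);P=np.eye(3)-np.outer(d,d);A+=P;y+=P@c
    p=np.linalg.solve(A,y); return p
def mask(im,lo,hi,box):
    h=cv2.cvtColor(im,cv2.COLOR_BGR2HSV);m=cv2.inRange(h,lo,hi);k=np.zeros_like(m);x0,y0,x1,y1=box;k[y0:y1,x0:x1]=255
    return m&k
def cen(m):
    ys,xs=np.nonzero(m);return np.array([xs.mean(),ys.mean()]),len(xs)
def proj(n,p):
    m=vision.camera_model(n);q=np.array(m["extrinsics"])@np.append(p,1);u=np.array(m["K"])@q[:3];return u[:2]/u[2]
E
python3 - <<'E'
from h import *
s=cv2.imread("pics/side0.png");t=cv2.imread("pics/top0.png")
rs=cen(mask(s,(0,190,90),(5,255,255),(325,215,365,245)));rt=cen(mask(t,(0,190,90),(5,255,255),(385,230,415,255)))
print("pin",rs,rt,tri(rs[0],rt[0]))
b=cen(mask(t,(0,0,0),(180,255,60),(248,214,282,240)));print("head top",b,plane("top",b[0],.125))
bs=cen(mask(s,(0,0,0),(180,255,60),(265,170,295,188)));print(bs)
h=mask(t,(5,110,100),(14,255,255),(245,242,275,280));print(cen(h),cv2.minAreaRect(cv2.findNonZero(h)))
l=cv2.fitLine(cv2.findNonZero(h),cv2.DIST_L2,0,.01,.01).ravel();print(l)
c=l[2:];dd=l[:2];a=plane("top",c-dd*15,.096);e=plane("top",c+dd*15,.096);print("handle",a,e,np.degrees(np.arctan2(*(a-e)[1::-1])))
def big(im,x0,y0,x1,y1,k): return cv2.resize(im[y0:y1,x0:x1],None,fx=k,fy=k,interpolation=cv2.INTER_CUBIC)
a=big(t,210,185,450,280,3.3);b=big(s,230,165,430,335,3)[:270*2-20]
cv2.imwrite("pics/tc.png",a);cv2.imwrite("pics/sc.png",b)
E
```

```text
pin (array([346.28440367, 231.93577982]), 109) (array([398.06779661, 243.25423729]), 59) [ 0.46879432 -0.18944753  0.17975627]
head top (array([264.55714286, 227.96857143]), 350) [0.52062335 0.17424532 0.125     ]
(array([277.27096774, 181.97419355]), 155)h.py:17: RuntimeWarning: Mean of empty slice.
  ys,xs=np.nonzero(m);return np.array([xs.mean(),ys.mean()]),len(xs)
  ret = ret.dtype.type(ret / rcount)
Traceback (most recent call last):
cv2.error: OpenCV(4.12.0) /io/opencv/modules/imgproc/src/convhull.cpp:143: error: (-215:Assertion failed) total >= 0 && (depth == CV_32F || depth == CV_32S) in function 'convexHull'
```

Run:
```python
from h import *
s=cv2.imread("pics/side0.png");t=cv2.imread("pics/top0.png")
print(cv2.cvtColor(t,cv2.COLOR_BGR2HSV)[[245,255,265],[261,260,259]],cv2.cvtColor(t,cv2.COLOR_BGR2HSV)[255,245])
hh=mask(t,(0,110,60),(20,255,255),(245,244,275,280));print(cen(hh))
if hh.any():
    l=cv2.fitLine(cv2.findNonZero(hh),cv2.DIST_L2,0,.01,.01).ravel()
    c=l[2:];dd=l[:2]*np.sign(l[1]);a=plane("top",c-dd*12,.096);e=plane("top",c+dd*12,.096);v=a-e;print("handle",a,e,np.degrees(np.arctan2(v[1],v[0])))
def big(im,x0,y0,x1,y1,k): return cv2.resize(im[y0:y1,x0:x1],None,fx=k,fy=k,interpolation=cv2.INTER_CUBIC)
cv2.imwrite("pics/tc.png",big(t,210,185,450,280,3.3));cv2.imwrite("pics/sc.png",big(s,230,165,430,335,3))
```

```text
[[ 12 171  91]
 [ 12 174  94]
 [ 12 176  97]] [40 23 99]
(array([259.87735849, 256.85849057]), 212)
handle [0.47665219 0.18528707 0.096     ] [0.40957878 0.19330552 0.096     ] -6.817200686562885
```

View pics/tc.png

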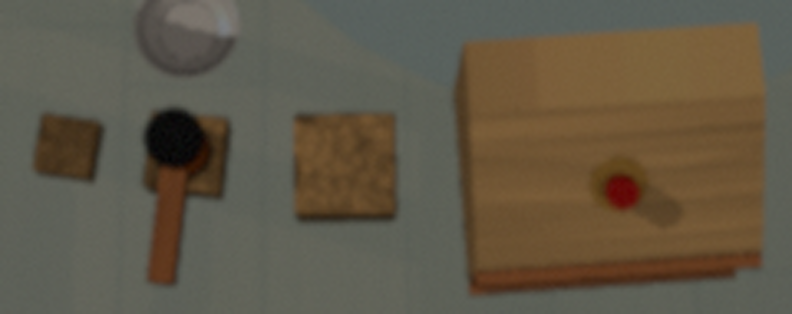

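View pics/sc.png

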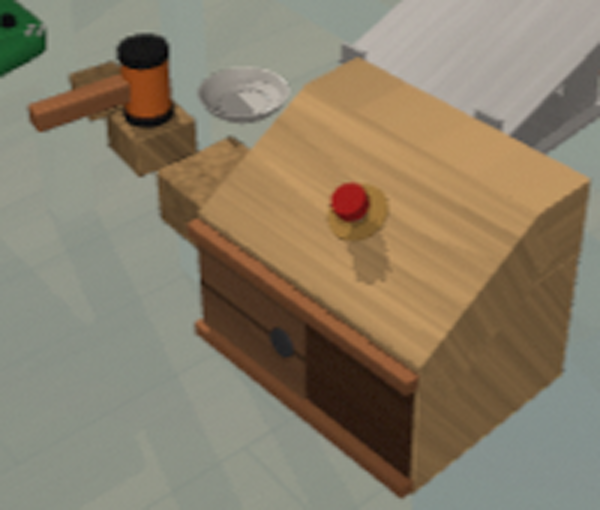

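The top crop shows the head's top disc centred at crop (174,138), the handle down to (162,283), and block corners near (153,112), (229,117), (221,197), (146,188). The cabinet back edge runs (462,45)–(757,25), the ridge (468,125)–(765,98), and the pin is at (622,191), still out. The side crop agrees: the mallet stands on the 70 mm block, and the pin is clear.

Run:
```python
from h import *
np.set_printoptions(precision=4,suppress=True)
T=lambda x,y:(210+x/3.3-.35,185+y/3.3-.35)
S=lambda x,y:(230+x/3-.33,165+y/3-.33)
print("cam",ray("top",(0,0))[0],ray("side",(0,0))[0])
hd=plane("top",T(174,138),.125);print("head",hd,tri(S(142,49),T(174,138)))
for nm,a,b,z in(("back",(462,45),(757,25),.199),("ridge",(468,125),(765,98),.199)):
    A=plane("top",T(*a),z);B=plane("top",T(*b),z);v=A-B;print(nm,A,B,np.linalg.norm(v),"yaw",np.degrees(np.arctan2(-v[0],v[1])))
A=plane("side",S(358,58),.199);B=plane("side",S(590,183),.199);v=A-B;print("side back",A,B,np.linalg.norm(v),np.degrees(np.arctan2(-v[0],v[1])))
for n,cs in(("top",[(229,117),(221,197),(146,188)]),("side",[(108,126),(144,173),(195,147)])):
    print("block",n,[plane(n,(T if n=="top" else S)(*c),.045) for c in cs])
# handle: end centre & base
t=cv2.imread("pics/top0.png");m=mask(t,(0,110,60),(20,255,255),(245,244,275,280))
for y in (247,252,257,262,267): 
    xs=np.nonzero(m[y])[0];print(y,plane("top",(xs.min()-.5,y),.096)[:2],plane("top",(xs.max()+.5,y),.096)[:2])
o=sensors.get_obs();from scipy.spatial.transform import Rotation as R
print(R.from_quat(o["eef_rot"],scalar_first=True).as_matrix())
```

```text
cam [0.2872 0.0113 1.549 ] [-0.0331 -0.7554  0.7614]
head [0.5249 0.1804 0.125 ] [0.5246 0.181  0.1228]
back [ 0.5879 -0.0608  0.199 ] [ 0.6034 -0.3011  0.199 ] 0.24083553201985317 yaw 3.689346515008663
ridge [ 0.522  -0.0646  0.199 ] [ 0.5429 -0.3046  0.199 ] 0.24089719034652968 yaw 4.984240331755929
side back [ 0.589  -0.0625  0.199 ] [ 0.6009 -0.3039  0.199 ] 0.24167238573817504 2.802155010394166
block top [array([0.5571, 0.1409, 0.045 ]), array([0.4849, 0.1472, 0.045 ]), array([0.4933, 0.214 , 0.045 ])]
block side [array([0.4821, 0.1909, 0.045 ]), array([0.4657, 0.1008, 0.045 ]), array([0.5276, 0.1045, 0.045 ])]
247 [0.4709 0.1966] [0.4708 0.1739]
252 [0.4568 0.1991] [0.4566 0.1765]
257 [0.4426 0.2016] [0.4425 0.1791]
262 [0.4285 0.2014] [0.4284 0.1788]
267 [0.4145 0.2039] [0.4144 0.1814]
[[-0.9124  0.4094 -0.0009]
 [ 0.4094  0.9124 -0.0013]
 [ 0.0003 -0.0015 -1.    ]]
```

```bash
cat >> h.py <<'E'
from scipy.spatial.transform import Rotation as R
np.set_printoptions(precision=4,suppress=True)
YM,YC=np.radians(-6.8),np.radians(3.8)
# mallet frame -> tool: tool x=-mallet x, y=mallet y, z=-mallet z ; TCP 19 mm past grip
M2T=R.from_matrix(np.diag([-1,1,-1.]))
def tool(Rm,face):  # mallet rotation, face centre -> tool pose
    return face+Rm.apply([-.057,0,.040-.019]), Rm*M2T
RM0=R.from_euler("z",YM); F0=np.array([.5248,.1798,.045])
RS=R.from_euler("ZY",[YC,np.radians(-30)]); PT=np.array([.4647,-.1897,.1862])
def now():
    o=sensors.get_obs(); return o,o["eef_pos"],R.from_quat(o["eef_rot"],scalar_first=True)
def delta(p,r,base=None):
    p0,r0=base or now()[1:]
    return np.r_[r0.inv().apply(p-p0)*1e3,(r0.inv()*r).as_rotvec()]
E
python3 - <<'E'
from h import *
p,r=tool(RM0,F0);print(p);print(delta(p+[0,0,.1],r))
E
```

```text
[0.4682 0.1865 0.066 ]
[-350.9259 -212.5338   64.6968   -0.0015   -0.0005   -0.3031]
```

Request:
carry_out(
  deltas="-351 -212.5 65 -0.0015 0 -0.303 0;-351 -212.5 65 -0.0015 0 -0.303 0;-351 -212.5 65 -0.0015 0 -0.303 0;-351 -212.5 65 -0.0015 0 -0.303 0;-351 -212.5 65 -0.0015 0 -0.303 0;-351 -212.5 65 -0.0015 0 -0.303 0;-351 -212.5 65 -0.0015 0 -0.303 0;-351 -212.5 65 -0.0015 0 -0.303 0;-351 -212.5 65 -0.0015 0 -0.303 0;-351 -212.5 65 -0.0015 0 -0.303 0;-351 -212.5 65 -0.0015 0 -0.303 0;-351 -212.5 65 -0.0015 0 -0.303 0",
)

```text
time_s: 1.6
eef_pos: [0.4684, 0.1877, 0.1665]
eef_rot: [0.0, 0.059, 0.998, 0.001]
wrist_force: [0.2, -0.2, 0.4]
opening: 1.004
grasp_force: 0.0
```

Run:
```python
from h import *
p,r=tool(RM0,F0);o,a,b=now();print(o["time_s"],a,o["dq"]);print(delta(p,r))
t=vision.camera("side");cv2.imwrite("pics/s2.png",cv2.resize(t[110:290,180:420],None,fx=3,fy=3))
```

```text
1.6 [0.4684 0.1877 0.1665] [-0.008   0.003  -0.0015 -0.0019 -0.0004 -0.0023]
[  0.086   -1.3251 100.4565   0.0015   0.0005   0.0012]
```

View pics/s2.png

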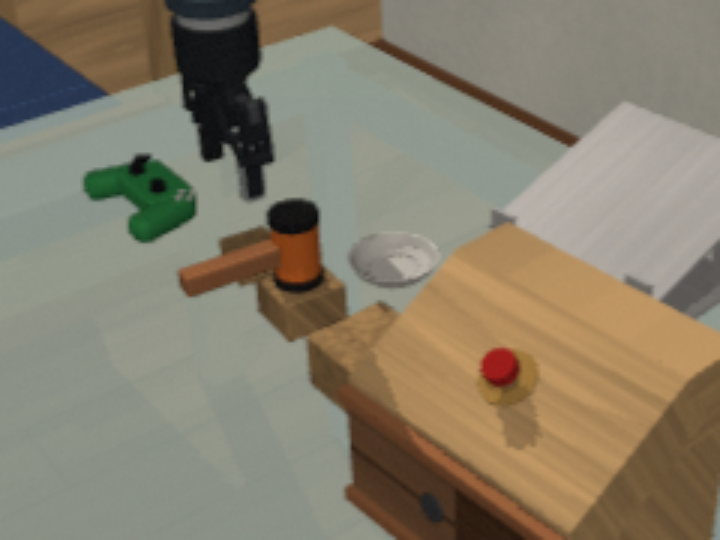

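The open gripper hovers above the handle (fingers near crop (225,150)) and the mallet is undisturbed. Next I descend and close.

Request:
carry_out(
  deltas="0 -1 50 0 0 0 0;0 -1 80 0 0 0 0;0 -1 100 0 0 0 0;0 -1 100 0 0 0 0;0 -1 100 0 0 0 0.4;0 -1 100 0 0 0 0.8;0 -1 100 0 0 0 1;0 -1 100 0 0 0 1;0 -1 100 0 0 0 1;0 -1 100 0 0 0 1;0 -1 100 0 0 0 1;0 -1 100 0 0 0 1",
)

```text
time_s: 3.15
eef_pos: [0.4691, 0.1863, 0.067]
eef_rot: [0.001, 0.059, 0.998, 0.001]
wrist_force: [-2.1, -0.1, 6.8]
opening: 0.27
grasp_force: 60.7
```

Run:
```python
from h import *
o,a,b=now();print(o["time_s"],repr(a),repr(o["eef_rot"]),o["wrist_force"],o["torque"])
t=vision.camera("side");cv2.imwrite("pics/s3.png",cv2.resize(t[130:250,200:400],None,fx=3,fy=3))
```

```text
3.15 array([0.4691, 0.1863, 0.067 ]) array([0.0007, 0.0594, 0.9982, 0.0009]) [-2.1053 -0.0642  6.7676] [-0.0412  0.1826 -0.0383]
```

View pics/s3.png

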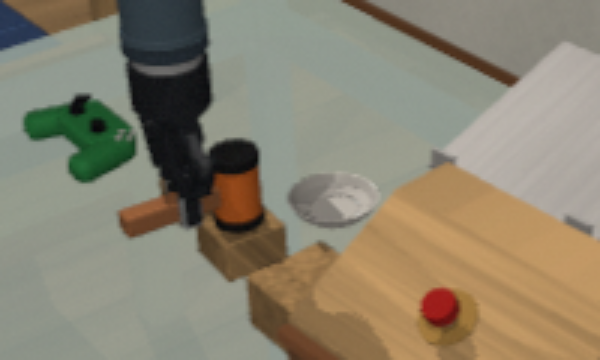

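Gripped: pads are on the handle at about crop (190,205), and the head is still upright on the block. I'll lift and then compute the strike approach.

Request:
carry_out(
  deltas="0 0 -30 0 0 0 1;0 0 -80 0 0 0 1;0 0 -130 0 0 0 1;0 0 -180 0 0 0 1;0 0 -220 0 0 0 1;0 0 -220 0 0 0 1;0 0 -220 0 0 0 1",
)

```text
time_s: 4.08
eef_pos: [0.4674, 0.1857, 0.2843]
eef_rot: [-0.001, 0.059, 0.998, 0.0]
wrist_force: [-0.6, -0.3, -3.6]
opening: 0.273
grasp_force: 59.7
```

```bash
sed -i 's/\[-.057,0,.040-.019\]/[-.0565,0,.022]/' h.py
python3 - <<'E'
from h import *
o,a,b=now();print(a,o["eef_rot"],o["wrist_force"],o["torque"],o["q"])
for h in(.06,.0,-.022):
    p,r=tool(RS,PT+RS.apply([0,0,h]));print(h,p,delta(p,r))
E
```

```text
[0.4674 0.1857 0.2843] [-0.0014  0.0594  0.9982  0.0004] [-0.6178 -0.3471 -3.6032] [-0.0408  0.2002 -0.0039] [ 0.1409 -0.0236  1.7181  0.0014  1.4497 -1.3113]
0.06 [ 0.375  -0.1957  0.229 ] [  46.419  -389.6812   55.1651   -0.0476   -0.5248   -0.1812]
0.0 [ 0.4049 -0.1937  0.177 ] [  16.7851 -384.1936  107.0469   -0.0476   -0.5248   -0.1812]
-0.022 [ 0.4159 -0.1929  0.158 ] [   5.9194 -382.1815  126.0702   -0.0476   -0.5248   -0.1812]
```

Request:
carry_out(
  deltas="46.4 -389.7 55 -0.048 -0.525 -0.181 1;46.4 -389.7 55 -0.048 -0.525 -0.181 1;46.4 -389.7 55 -0.048 -0.525 -0.181 1;46.4 -389.7 55 -0.048 -0.525 -0.181 1;46.4 -389.7 55 -0.048 -0.525 -0.181 1;46.4 -389.7 55 -0.048 -0.525 -0.181 1;46.4 -389.7 55 -0.048 -0.525 -0.181 1;46.4 -389.7 55 -0.048 -0.525 -0.181 1;46.4 -389.7 55 -0.048 -0.525 -0.181 1;46.4 -389.7 55 -0.048 -0.525 -0.181 1;46.4 -389.7 55 -0.048 -0.525 -0.181 1;46.4 -389.7 55 -0.048 -0.525 -0.181 1",
)

```text
time_s: 5.58
eef_pos: [0.3767, -0.1945, 0.2309]
eef_rot: [0.26, -0.033, 0.965, 0.009]
wrist_force: [-0.5, -0.5, -2.2]
opening: 0.273
grasp_force: 59.7
```

Run:
```python
from h import *
o,a,b=now();print(a,o["eef_rot"],o["dq"])
for h in(.06,.0,-.022):
    p,r=tool(RS,PT+RS.apply([0,0,h]));print(h,p,delta(p,r))
s=vision.camera("side");t=vision.camera("top")
cv2.imwrite("pics/a4.png",np.hstack([cv2.resize(s[140:340,270:440],None,fx=2.5,fy=2.5)[:500],cv2.resize(t[180:305,335:455],None,fx=3,fy=4)[:500]]))
```

```text
[ 0.3767 -0.1945  0.2309] [ 0.2604 -0.0331  0.9649  0.0089] [-0.011   0.0031 -0.0016  0.0002  0.0003 -0.0017]
0.06 [ 0.375  -0.1957  0.229 ] [ 2.4965 -1.027   0.749   0.0011  0.0035  0.002 ]
0.0 [ 0.4049 -0.1937  0.177 ] [ 2.7076 -1.0932 60.7486  0.0011  0.0035  0.002 ]
-0.022 [ 0.4159 -0.1929  0.158 ] [ 2.7849 -1.1175 82.7485  0.0011  0.0035  0.002 ]
```

View pics/a4.png

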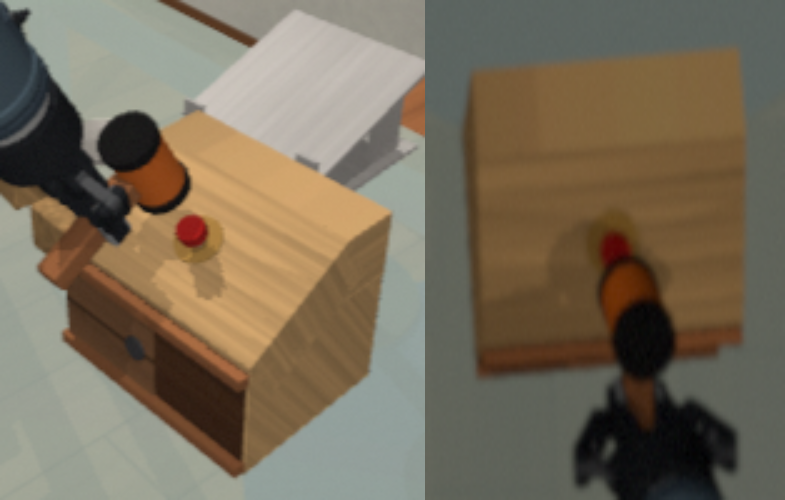

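The tilted mallet sits above the pin: the head's top disc is at side px (322,195) and top px (408,264), and the pin is clear below the face. A numeric check of where the face really is:

Run:
```python
from h import *
o,a,b=now();Rm=b*M2T.inv()
top=a-Rm.apply([-.0565,0,.022])+Rm.apply([0,0,.08])
print(top,tri((322.4,195.2),(408.3,264.5)),proj("side",top),proj("top",top))
print("axis",Rm.apply([0,0,1]),RS.apply([0,0,1]))
```

```text
[ 0.3961 -0.1936  0.3095] [ 0.4006 -0.1937  0.3073] [320.3282 195.0774] [408.5665 266.1029]
axis [-0.5019 -0.0341  0.8642] [-0.4989 -0.0331  0.866 ]
```

Request:
carry_out(
  deltas="0 0 20 0 0 0 1;0 0 80 0 0 0 1;0 0 80 0 0 0 1;0 0 20 0 0 0 1;0 0 0 0 0 0 1;0 0 0 0 0 0 1;0 0 0 0 0 0 1",
)

```text
time_s: 6.55
eef_pos: [0.376, -0.1952, 0.2308]
eef_rot: [0.26, -0.032, 0.965, 0.009]
wrist_force: [-0.3, 0.3, -2.9]
opening: 0.27
grasp_force: 60.8
```

Run:
```python
from h import *
o,a,b=now();print(a,o["eef_rot"],o["wrist_force"])
s=vision.camera("side");t=vision.camera("top")
cv2.imwrite("pics/a5.png",np.hstack([cv2.resize(s[140:340,270:440],None,fx=2.5,fy=2.5)[:500],cv2.resize(t[180:305,335:455],None,fx=3,fy=4)[:500]]))
rs=cen(mask(s,(0,190,90),(5,255,255),(325,215,365,250)));rt=cen(mask(t,(0,190,90),(5,255,255),(385,225,415,255)))
print(rs,rt)
for d in(0,.01,.015,.018,.022):
    c=PT-RS.apply([0,0,.006+d]);print(d,proj("side",c),proj("top",c))
```

```text
[ 0.376  -0.1952  0.2308] [ 0.2603 -0.032   0.965   0.0085] [-0.3004  0.3495 -2.8811]
(array([348.5714, 235.1905]), 84) (array([399.5, 239.5]), 14)
0 [345.8107 231.7238] [398.224  243.5142]
0.01 [347.3572 233.8505] [397.5797 242.0946]
0.015 [348.1213 234.9014] [397.2609 241.392 ]
0.018 [348.5769 235.528 ] [397.0706 240.9727]
0.022 [349.1811 236.3588] [396.8181 240.4163]
```

View pics/a5.png

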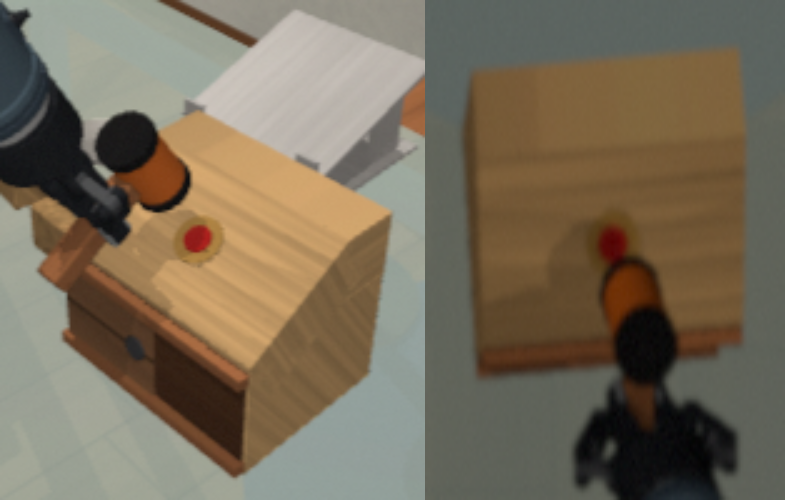

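The head at side crop (198,238) now sits almost flush in the collar, so the pin is home or within a few mm. I'll make a second brisk blow, slightly deeper, so that it reaches the end stop.

Request:
carry_out(
  deltas="0 0 24 0 0 0 1;0 0 85 0 0 0 1;0 0 85 0 0 0 1",
)

```text
time_s: 7.02
eef_pos: [0.4176, -0.1884, 0.152]
eef_rot: [0.257, -0.032, 0.966, 0.015]
wrist_force: [-0.4, 1.4, -2.6]
opening: 0.27
grasp_force: 64.0
```

Request:
carry_out(
  deltas="0 0 -50 0 0 0 1;0 0 -85 0 0 0 1;0 0 -85 0 0 0 1;0 0 -85 0 0 0 1",
)

```text
time_s: 7.52
eef_pos: [0.3759, -0.1952, 0.231]
eef_rot: [0.26, -0.032, 0.965, 0.008]
wrist_force: [-0.1, 0.1, -2.7]
opening: 0.271
grasp_force: 64.1
```

Run:
```python
from h import *
o,a,b=now();print(a,o["eef_rot"],o["wrist_force"])
s=vision.camera("side");t=vision.camera("top")
cv2.imwrite("pics/a6.png",np.hstack([cv2.resize(s[140:340,270:440],None,fx=2.5,fy=2.5)[:500],cv2.resize(t[180:305,335:455],None,fx=3,fy=4)[:500]]))
print(cen(mask(s,(0,190,90),(5,255,255),(325,215,365,250))),cen(mask(t,(0,190,90),(5,255,255),(385,225,415,255))))
for h in (.16,.04): 
    p,r=tool(RM0,F0+[0,0,h]);print(delta(p,r))
```

```text
[ 0.3759 -0.1952  0.231 ] [ 0.2603 -0.032   0.9649  0.0084] [-0.1414  0.1095 -2.6967]
(array([348.5663, 235.253 ]), 83) (array([399.0526, 239.2632]), 19)
[-100.1368  374.0694   62.4451    0.0508    0.5246    0.1806]
[-39.8587 373.8189 166.2068   0.0508   0.5246   0.1806]
```

View pics/a6.png

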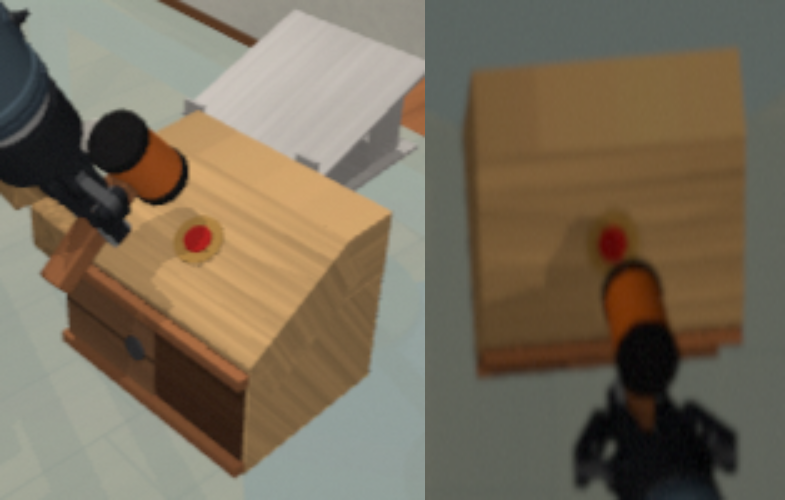

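The pin did not change between blows (side centroid stayed at 348.57,235.2), so it is at its stop. The mallet has turned a few degrees in the grip: its top disc is now at side px (317.6,196.4) and top px (409.3,269.5). I'll measure that turn and correct for it when placing.

Run:
```python
from h import *
o,a,b=now();Rm=b*M2T.inv()
new=tri((317.6,196.4),(409.3,269.5));old=tri((322.4,195.2),(408.3,264.5))
g=a+Rm.apply([0,0,.019])
for n,p in(("old",old),("new",new)):
    v=Rm.inv().apply(p-g);print(n,p,v,np.linalg.norm(v),"pitch deg",np.degrees(np.arctan2(v[2],v[0])))
print("nominal",np.degrees(np.arctan2(.04,.0565)))
# handle in side image: axis line of orange middle and handle slopes
s=cv2.imread("pics/a6.png");s4=cv2.imread("pics/a5.png")
for im in(s4,s):
    m=mask(im,(5,180,120),(14,255,255),(120,120,200,210));c=cv2.minAreaRect(cv2.findNonZero(m));print(c)
    m=mask(im,(5,150,60),(13,255,255),(35,225,100,295));l=cv2.fitLine(cv2.findNonZero(m),cv2.DIST_L2,0,.01,.01).ravel();print("handle",l,cen(m))
```

```text
old [ 0.4006 -0.1937  0.3073] [ 0.0601 -0.0006  0.0355] 0.06984792306126034 pitch deg 30.563384369574333
new [ 0.3881 -0.195   0.3104] [ 0.0508 -0.001   0.0445] 0.06757652916629164 pitch deg 41.20074099919545
nominal 35.297142767147626
((159.25001525878906, 174.25001525878906), (45.96194076538086, 50.91168212890625), 45.0)
handle [  0.4814  -0.8765  73.9307 257.7393] (array([ 73.9307, 257.7393]), 2440)
((157.61764526367188, 167.4705810546875), (44.07513427734375, 52.65006637573242), 30.963754653930664)
handle [  0.3953  -0.9186  75.0222 259.0408] (array([ 75.0222, 259.0408]), 2428)
```

```bash
cat >> h.py <<'E'
def place(h,phi):
    Rt=RM0*R.from_euler("y",phi,degrees=True)*M2T
    return F0+[0,0,h]+RM0.apply([-.0565,0,.041])+Rt.apply([0,0,.019]),Rt
E
python3 - <<'E'
from h import *
print(delta(*place(.16,7)))
E
```

```text
[-98.2396 374.4967  61.1802   0.04     0.6464   0.1845]
```

Request:
carry_out(
  deltas="-98 374.5 61 0.04 0.646 0.185 1;-98 374.5 61 0.04 0.646 0.185 1;-98 374.5 61 0.04 0.646 0.185 1;-98 374.5 61 0.04 0.646 0.185 1;-98 374.5 61 0.04 0.646 0.185 1;-98 374.5 61 0.04 0.646 0.185 1;-98 374.5 61 0.04 0.646 0.185 1;-98 374.5 61 0.04 0.646 0.185 1;-98 374.5 61 0.04 0.646 0.185 1;-98 374.5 61 0.04 0.646 0.185 1;-98 374.5 61 0.04 0.646 0.185 1;-98 374.5 61 0.04 0.646 0.185 1",
)

```text
time_s: 9.12
eef_pos: [0.4666, 0.185, 0.2275]
eef_rot: [-0.06, 0.06, 0.996, 0.003]
wrist_force: [0.1, 0.6, -3.1]
opening: 0.271
grasp_force: 63.9
```

Run:
```python
from h import *
o,a,b=now();print(o["time_s"],a,o["wrist_force"],delta(*place(.16,7)))
s=vision.camera("side");t=vision.camera("top");cv2.imwrite("pics/s7.png",s);cv2.imwrite("pics/t7.png",t)
S=F0+[0,0,.16]
print([ (proj("side",S+[0,0,z]),proj("top",S+[0,0,z])) for z in(0,.08)])
cv2.imwrite("pics/a7.png",np.hstack([cv2.resize(s[90:240,220:330],None,fx=4,fy=4),cv2.resize(t[190:290,225:305],None,fx=4,fy=6)]))
```

```text
9.125 [0.4666 0.185  0.2275] [ 0.0609  0.5726 -3.1216] [ 0.3308  1.7172  0.4352 -0.0009  0.0012 -0.0026]
[(array([275.2572, 156.1309]), array([259.1052, 221.5363])), (array([272.8569, 129.9706]), array([255.1886, 215.964 ]))]
```

View pics/a7.png

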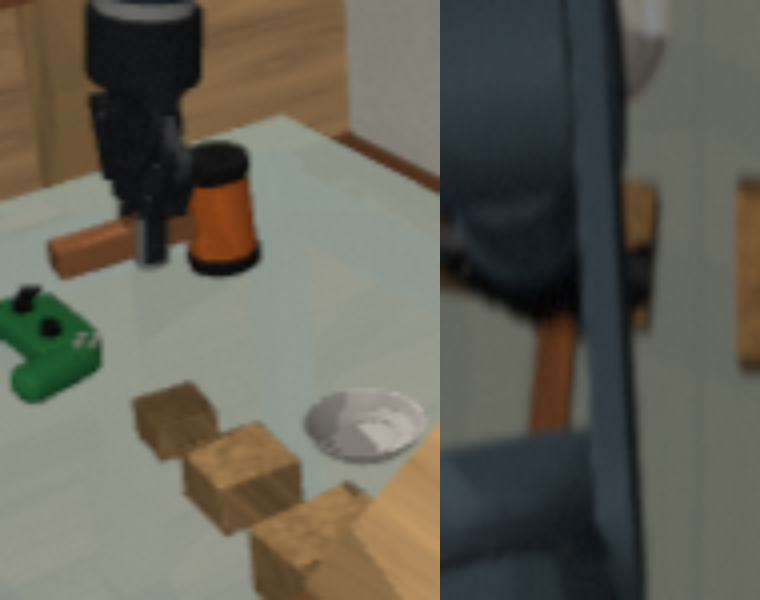

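In the side crop, the mallet hangs nearly upright above the block: head top at (219,163), lower face at about (224,253), block top centred at about (240,460). I'll measure the remaining tilt numerically against the first picture.

Run:
```python
from h import *
def ang(f,base,y0,y1,x0,x1):
    im=cv2.imread(f);hsv=cv2.cvtColor(im,cv2.COLOR_BGR2HSV)
    R_=[];ys=range(y0,y1)
    for y in ys:  # right silhouette edge of the orange middle, subpixel by saturation
        s=hsv[y,x0:x1,1].astype(float);i=np.where(s>165)[0]
        j=i.max();f_=(s[j]-165)/(s[j]-s[j+1]);R_.append(x0+j+f_)
    obs=np.polyfit(ys,R_,1)
    e=[]
    for ph in(-4,0,4):
        ax=RM0.apply(R.from_euler("y",ph,degrees=True).apply([0,0,1]));q=[proj("side",base+ax*z) for z in(.02,.06)]
        e.append((q[0]-q[1])[0]/(q[0]-q[1])[1])
    print(f,obs[0],np.std(np.polyval(obs,ys)-R_),"expected for -4,0,4 deg nose-down",np.array(e), "->",np.interp(-obs[0],-np.array(e),[-4,0,4]))
ang("pics/side0.png",F0,188,200,275,300)
ang("pics/s7.png",F0+[0,0,.16],136,150,268,300)
```

```text
pics/side0.png 0.09384073585906522 0.24456443664452424 expected for -4,0,4 deg nose-down [0.1713 0.0918 0.0162] -> -0.1050475271955893
pics/s7.png 0.1306140857541622 0.11866946865936273 expected for -4,0,4 deg nose-down [0.1655 0.0918 0.0209] -> -2.1077923631890156
```

Right-edge tilt says about 2° nose-up still, so I'll use a 9° correction and descend.

Run:
```python
from h import *
for h in(.03,.008): print(delta(*place(h,9)))
```

```text
[-14.6046   1.6547 129.6116  -0.0008   0.0364  -0.0023]
[-17.2523   1.6792 151.4516  -0.0008   0.0364  -0.0023]
```

Request:
carry_out(
  deltas="-4 1 40 0 0.036 0 1;-8 1.5 80 0 0.036 -0.002 1;-12 1.7 110 0 0.036 -0.002 1;-14.6 1.7 130 0 0.036 -0.002 1;-17 1.7 146 0 0.036 -0.002 1;-17.2 1.7 151 0 0.036 -0.002 1;-17.2 1.7 151 0 0.036 -0.002 1;-17.2 1.7 151 0 0.036 -0.002 1;-17.2 1.7 151 0 0.036 -0.002 1",
)

```text
time_s: 10.35
eef_pos: [0.4662, 0.1876, 0.0763]
eef_rot: [-0.078, 0.059, 0.995, 0.004]
wrist_force: [-0.2, 0.0, -2.6]
opening: 0.273
grasp_force: 63.9
```

Run:
```python
from h import *
o,a,b=now();print(o["time_s"],a,o["wrist_force"],o["torque"])
for h in(.008,.0): print(delta(*place(h,9)))
s=vision.camera("side");cv2.imwrite("pics/s8.png",s)
hsv=cv2.cvtColor(s,cv2.COLOR_BGR2HSV);ys=range(184,198);E=[]
for y in ys:
    q=hsv[y,268:300,1].astype(float);j=np.where(q>165)[0].max();E.append(268+j+(q[j]-165)/(q[j]-q[j+1]))
k=np.polyfit(ys,E,1);print("slope",k,np.round(E,1))
# lowest dark (lower rubber) vs first picture
for f in("side0","s8"):
    im=cv2.imread(f"pics/{f}.png");g=im[:,:,2];print(f,[g[y,279] for y in range(186,216)])
```

```text
10.35 [0.4662 0.1876 0.0763] [-0.2213  0.0462 -2.5619] [0.0556 0.0177 0.0316]
[ 0.1902 -0.7861  1.1088 -0.0007  0.0017  0.0009]
[-1.0481 -0.7816  9.0124 -0.0007  0.0017  0.0009]
slope [  0.1064 265.1416] [284.6 285.  285.1 285.1 285.2 285.2 285.3 285.3 285.4 285.5 285.6 286.1
 286.2 286.2]
side0 [np.uint8(15), np.uint8(17), np.uint8(122), np.uint8(141), np.uint8(143), np.uint8(142), np.uint8(141), np.uint8(143), np.uint8(144), np.uint8(143), np.uint8(143), np.uint8(143), np.uint8(144), np.uint8(144), np.uint8(144), np.uint8(144), np.uint8(144), np.uint8(143), np.uint8(62), np.uint8(19), np.uint8(12), np.uint8(48), np.uint8(95), np.uint8(105), np.uint8(113), np.uint8(93), np.uint8(91), np.uint8(98), np.uint8(107), np.uint8(109)]
s8 [np.uint8(143), np.uint8(142), np.uint8(143), np.uint8(144), np.uint8(138), np.uint8(138), np.uint8(135), np.uint8(133), np.uint8(134), np.uint8(134), np.uint8(134), np.uint8(132), np.uint8(134), np.uint8(134), np.uint8(136), np.uint8(64), np.uint8(20), np.uint8(16), np.uint8(36), np.uint8(78), np.uint8(85), np.uint8(81), np.uint8(100), np.uint8(107), np.uint8(115), np.uint8(95), np.uint8(93), np.uint8(98), np.uint8(109), np.uint8(111)]
```

Tilt is under 1° and the gap about 9 mm, as planned. Next, ease down.

Request:
carry_out(
  deltas="-0.5 -0.8 4 0 0.002 0 1;-0.8 -0.8 6 0 0.002 0 1;-1 -0.8 7 0 0.002 0 1;-1 -0.8 7.5 0 0.002 0 1;-1 -0.8 7.5 0 0.002 0 1",
)

```text
time_s: 11.02
eef_pos: [0.4653, 0.1867, 0.0679]
eef_rot: [-0.079, 0.059, 0.995, 0.004]
wrist_force: [-0.3, -1.0, -2.8]
opening: 0.268
grasp_force: 63.9
```

Request:
carry_out(
  deltas="0 0 1 0 0 0 1;0 0 1.5 0 0 0 1;0 0 1.5 0 0 0 1",
)

```text
time_s: 11.4
eef_pos: [0.465, 0.1867, 0.0665]
eef_rot: [-0.079, 0.059, 0.995, 0.004]
wrist_force: [-0.5, -0.3, -2.5]
opening: 0.269
grasp_force: 63.9
```

Request:
carry_out(
  deltas="0 0 1 0 0 0 1;0 0 1.5 0 0 0 1;0 0 1.5 0 0 0 1",
)

```text
time_s: 11.78
eef_pos: [0.465, 0.1868, 0.0655]
eef_rot: [-0.079, 0.059, 0.995, 0.004]
wrist_force: [-2.3, -0.9, 5.1]
opening: 0.269
grasp_force: 65.0
```

Contact: the block carries the weight. Release, then back off straight up.

Request:
carry_out(
  deltas="0 0 -0.5 0 0 0 0.8;0 0 -0.5 0 0 0 0.7;0 0 -0.5 0 0 0 0.6;0 0 -0.5 0 0 0 0.4;0 0 -0.5 0 0 0 0.2;0 0 -0.5 0 0 0 0;0 0 -0.5 0 0 0 0;0 0 -0.5 0 0 0 0;0 0 -0.5 0 0 0 0",
)

```text
time_s: 12.9
eef_pos: [0.4649, 0.1867, 0.0655]
eef_rot: [-0.079, 0.059, 0.995, 0.004]
wrist_force: [1.0, -0.0, 0.6]
opening: 1.003
grasp_force: 0.0
```

Request:
carry_out(
  deltas="3.2 0 -20 0 0 0 0;7.9 0 -50 0 0 0 0;14.2 0 -90 0 0 0 0;20.5 0 -130 0 0 0 0;23.7 0 -150 0 0 0 0;23.7 0 -150 0 0 0 0;23.7 0 -150 0 0 0 0;23.7 0 -150 0 0 0 0",
)

```text
time_s: 13.9
eef_pos: [0.4644, 0.1867, 0.2159]
eef_rot: [-0.081, 0.059, 0.995, 0.004]
wrist_force: [0.2, -0.4, -0.3]
opening: 0.999
grasp_force: 0.0
```

Run:
```python
from h import *
o,a,b=now();print(o["time_s"],a,o["wrist_force"],o["opening"])
s=vision.camera("side");cv2.imwrite("pics/s9.png",s);cv2.imwrite("pics/t9.png",vision.camera("top"))
for f in("side0","s9"):
    im=cv2.imread(f"pics/{f}.png");hsv=cv2.cvtColor(im,cv2.COLOR_BGR2HSV)
    m=mask(im,(5,190,110),(12,255,255),(262,178,300,212));print(f,"orange",cen(m),cv2.boundingRect(m))
    E=[]
    for y in range(188,200):
        q=hsv[y,268:300,1].astype(float);j=np.where(q>165)[0].max();E.append(268+j+(q[j]-165)/(q[j]-q[j+1]))
    print("slope",np.polyfit(range(188,200),E,1),"toprubber",cen(mask(im,(0,0,0),(180,255,60),(266,170,292,190))))
    print("pin",cen(mask(im,(0,190,90),(5,255,255),(325,215,365,250))))
d=cv2.absdiff(cv2.imread("pics/side0.png"),cv2.imread("pics/s9.png")).max(2)
_,_,st,_=cv2.connectedComponentsWithStats((d>40).astype(np.uint8));print([x.tolist() for x in st[1:] if x[4]>15])
```

```text
13.9 [0.4644 0.1867 0.2159] [ 0.2423 -0.4148 -0.273 ] 0.9993674066937185
side0 orange (array([278.3789, 195.1947]), 190) (271, 188, 15, 16)
slope [  0.0938 267.4129] toprubber (array([277.271 , 181.9742]), 155)
pin (array([346.2844, 231.9358]), 109)
s9 orange (array([278.2263, 195.4579]), 190) (270, 188, 16, 16)
slope [  0.1011 265.9599] toprubber (array([277.2727, 182.2143]), 154)
pin (array([348.5663, 235.253 ]), 83)
[[0, 0, 291, 161, 20715], [73, 0, 12, 8, 50], [40, 141, 10, 11, 24], [21, 153, 13, 3, 18], [53, 161, 11, 4, 17], [108, 190, 41, 67, 1398], [0, 196, 48, 68, 1896], [104, 196, 6, 13, 37], [340, 226, 15, 15, 123], [294, 238, 74, 54, 239], [163, 306, 13, 16, 55]]
```

Run:
```python
import cv2,numpy as np
I={f:cv2.imread(f"pics/{f}.png") for f in("side0","s7","s8","s9")}
for f in("s7","s8","s9"):
    d=cv2.absdiff(I["side0"],I[f]).max(2)[236:294,292:370];print(f,(d>40).sum())
d=cv2.absdiff(I["side0"],I["s9"]).max(2)
for y in(245,260,275):
    x=np.where(d[y,290:372]>40)[0]+290;print(y,x,[ (I["side0"][y,i].tolist(),I["s9"][y,i].tolist()) for i in x[:4]])
a,b=cv2.imread("pics/a4.png"),cv2.imread("pics/a5.png");dd=cv2.absdiff(a,b).max(2)[300:480,60:250];print("a4-a5 front",(dd>40).sum())
t=cv2.absdiff(cv2.imread("pics/top0.png"),cv2.imread("pics/t9.png")).max(2);_,_,st,_=cv2.connectedComponentsWithStats((t>30).astype(np.uint8));print([x.tolist() for x in st[1:] if x[4]>10])
```

```text
s7 201
s8 241
s9 279
245 [301 302 303 304] [([61, 98, 155], [43, 67, 105]), ([63, 99, 155], [40, 66, 105]), ([63, 100, 156], [40, 64, 105]), ([58, 94, 151], [42, 67, 107])]
260 [322 323 324 325 326] [([61, 98, 154], [40, 67, 105]), ([59, 98, 154], [39, 66, 105]), ([61, 99, 155], [42, 68, 107]), ([60, 97, 151], [41, 67, 107])]
275 [342 343 344 345 346 347] [([57, 93, 147], [40, 67, 104]), ([60, 98, 154], [42, 68, 106]), ([60, 98, 154], [41, 68, 105]), ([60, 98, 153], [41, 67, 104])]
a4-a5 front 0
[[204, 173, 81, 227, 14490], [395, 242, 9, 6, 32], [47, 303, 110, 97, 5903], [7, 306, 48, 94, 1809], [43, 379, 4, 8, 13]]
```

The only change on the cabinet besides the pin is an arm shadow (same hue, uniformly darker). The mallet is back within about 1 mm of where it started, and everything else is unmoved.

```bash
python3 -c "
from bench import ctrl
print(ctrl.hand_in())"
```

```text
the job is handed in; nothing more can be done
None
```

The job is handed in after 14 s of robot time: two brisk, square blows drove the pin to its end stop as far as the camera shows, and the mallet is back upright on its cork block and released.

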